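# Clamp the rake comb and hold the magnifier over its teeth

## Task

One of the rake comb's teeth is scratching the cat and I want to find the burr: crank the little vise until its jaw has closed tight on the comb that lies in it teeth up, then pick up the rectangular magnifier and bring it across, over the things standing in between. Finish still holding it steady and level about two centimetres above the tooth tips, its lens centred over the row of teeth and its long side along the row, touching neither comb nor vise. Leave everything else on the table where it is.

Things in the scene. Friction and masses are not known exactly. Their poses are not given: they have to be found in the camera images.
- vise: Dark cast drill vise bolted down. Origin on the table below the middle of the fixed jaw's face; x along the screw from crank (-x, towards the robot) to fixed jaw, y along the 76 mm jaws, z up. Base x -115 to 75, y -45 to 45 (ears to +-70), bed at z 36; fixed jaw x 0 to 34; both jaws 34 mm thick, tops z 68; bracket x -115 to -93, z to 65. Screw axis y 0, z 52
- vise_jaw: The moving jaw; origin at table height below the middle of its clamping face. It slides along the vise's +x as the crank turns: 18 mm from the fixed jaw at crank angle 0, 14 mm once closed on the comb. Screw and crank travel with it
- vise_crank (a joint): Crank angle q, rad; grows clockwise seen from the robot, closing the jaw 8 mm a turn. Knob at y = 38 mm cos(q - 0.3), z = 52 mm + 38 mm sin(q - 0.3) in the vise's frame: at 0 nearly level on the vise's +y side, rising first. Starts 0 to 0.6; turns at about 3 N on the knob; the jaw meets the comb near 3.1, the crank comes up hard near 3.55. Let go, it eases back 0.1 and stays
- crank_grip (a point): Middle of the crank's black knob, to be pinched: a freely spinning cylinder 15 mm across, 42 mm long, parallel to the screw and 38 mm off its axis, sticking out of the crank arm away from the vise; 146 mm on the crank side of the moving jaw's face
- comb: T-shaped chrome rake comb, loose on the vise's bed between the jaws. Origin mid-underside of its handle; x along the row of teeth (parallel to the screw), z up. Handle 14 mm wide (x), 115 long (y), 10 high; head 62 x 10 x 10 mm at y 62, past the jaws' end, with 15 upright teeth 26 mm long in a 58 mm row. The closing jaw pushes it up to 2 mm along x
- tooth_tips (a point): middle of the row of tooth tips, 36 mm above the comb's underside and 62 mm along its y (72 mm above the table); axes as the comb's
- magnifier: black rectangular hand magnifier with a clear lens, lying flat, loose, about 110 g. Origin at the centre of the lens on the frame's underside; x along the long side, z up. Frame 110 x 60 x 10 mm; straight handle from x -60 to -172, 18 mm wide, 16 mm high, underside level with the frame's
- canister: closed mint flip-top canister, 79 mm across, 112 mm high; origin under its centre. Leave it
- spray: white trigger spray bottle, 52 mm across, 158 mm high; origin under its centre. Leave it
- brush: bamboo-handled bristle brush lying bristles down, 195 x 54 x 34 mm, long side along its x. Leave it
- pebble: smooth grey pebble-shaped silicone brush, 80 mm across, 36 mm high. Leave it
- bowl: white ceramic bowl, 100 mm across, 38 mm high. Leave it
- clippers: claw clippers lying flat, 120 x 46 x 10 mm. Leave them
- lint_roller: lint roller lying down, 200 mm long, 48 mm across. Leave it
There are look-alikes about, which are no part of the job. What is meant by the magnifier is not blue or purple, and is the larger of those in its own colour.

How it is judged:
By the outcome, as a careful person would: the job done as asked, in the order asked, and still so for the second after the job is handed in, while the arm keeps its last pose, push and grip.
It also fails if it takes over 69 s, if anything falls off the work surface, if the arm or the gripper's body presses on something with over 40 N, if the wrist force passes 120 N, or if a joint passes its speed limit or range.

## Robot

A 6-joint arm with a two-finger parallel gripper is mounted at the origin on the work surface. World frame = base frame: x ahead of the robot, y to its left, z up, the work surface at z = 0. Lengths are in m, angles in rad, forces in N, time in s.
With the tool pointing down it reaches from about 0.25 to 0.775 m from the base axis. Payload 4 kg.
Tool frame: the origin (TCP) lies between the finger pads; the fingertips stand 17 mm ahead of it and the grasp point (between the pads) lies 2 mm behind it; z points along the fingers, y is the line along which they close (so a half turn about z gives the same grasp; the last joint's range is limited). The gripper opens to 94 mm and grips with 3 to 60 N. Pads are 16 mm wide; open, the fingers measure 119 mm over their backs; the gripper's body (75 mm by 177 mm) begins 78 mm behind the grasp point.
Start: joints at [1.126, 0.087, 1.371, -0, 1.684, -0.103], TCP at [0.184, 0.518, 0.223] pointing down, gripper open.
Joint ranges: [-3.1, 3.1], [-0.76, 2.03], [0.27, 2.55], [-1.08, 4.22], [0.17, 2.65], [-2.57, 2.57]. Speed limits (rad/s): [2.79, 2.79, 3.14, 3.14, 3.14, 3.14].

## Interface

Orientations are given as a unit quaternion [x, y, z, w].
In Python, from cell import r gives the robot as it stands. Calls block until the motion is done:
- r.move_to(position, orientation): joint-space move of the TCP to a pose.
- r.servo_line(position, velocity=0.15, ori=None, stop_force=None): straight line of the TCP; ori=None keeps the orientation; velocity is the mean speed in m/s. With stop_force (N) it stops when the force on the tool has changed by that much, and returns True; else False.
- r.set_joints(angles): joint-space move.
- r.move_gripper(opening, grip_force=None): opening from 0.0 (shut) to 1.0 (fully open); grip_force is the grip in N (None keeps the last); returns when the fingers have stopped.
- r.wait(seconds).
- r.inverse_kinematics(position, orientation): joint angles nearest the present ones, or None.
- r.get_obs(): the state.
- r.grab_frame(name): name is "scene" or "top"; returns the picture (400x640x3 uint8, red, green, blue); there is no depth.
- r.calibration(name): a dict with "K" (3x3 intrinsics, pixels), "k1" (the pictures are not rectified: a ray, as slopes to the right and down, at radius r is drawn at 1 + k1 r^2 times it, then the intrinsics apply), "R" (3x3) and "t" (3): a world point X has camera coordinates R X + t. Camera axes: x right, y down, z forward; pixel columns grow to the right and rows downward; lengths in m; the calibration is good to about 2 mm. A picture is of the moment at which its call begins. calibration takes no time and is no camera call.
A pose or a line that the arm cannot do raises r.PlanningError and nothing moves.
- r.finish_job(): hands the job in; it is judged then, once.
The state is a dict: "time_s": time; "joints": joint angles; "dq": joint speeds; "joint_efforts": joint torques, N m; "tool_pos": TCP position; "ee_rot": TCP orientation; "contact_force": force on the tool from outside, world axes, zero at the start; "ft_torque": the same for the moment, N m; "opening": opening from 0.0 (shut) to 1.0 (fully open); "gripper_force": force on a finger pad.
Only numpy, scipy, OpenCV 4.12 (cv2) and the standard library are available. Lean on these libraries where they do the work, as an engineer would, in place of code of your own. Each camera call takes 0.05 s, during which the arm holds its last target. There are 200 camera calls.

## Working session

There is one attempt and no reset: what is moved stays moved. The work goes in short steps, each a Python script; the robot and the scene stay as the last script left them, time stands still between calls to the robot, and variables do not carry over. Pictures are saved under pics/ and viewed, at most 11 in all, crops included, and the job is handed in when it is done.

```bash
mkdir -p pics; ls; python3 - <<'E'
from cell import r
import cv2
for n in("scene","top"):
    cv2.imwrite(f"pics/{n}0.png",r.grab_frame(n)[:,:,::-1]); print(r.calibration(n))
print(r.get_obs())
E
```

```text
pics
{'K': array([[363.54577827,   0.        , 320.71972033],
       [  0.        , 363.54577827, 202.32981711],
       [  0.        ,   0.        ,   1.        ]]), 'k1': 0.011095530745092742, 'R': array([[ 0.73060633,  0.68278659, -0.00410684],
       [ 0.52715676, -0.56787908, -0.63215434],
       [-0.43395869,  0.45969101, -0.77483161]]), 't': array([-0.40766506, -0.19648121,  1.35945819])}
{'K': array([[401.32207076,   0.        , 316.32243838],
       [  0.        , 401.32207076, 193.39437746],
       [  0.        ,   0.        ,   1.        ]]), 'k1': -0.09619237663268114, 'R': array([[-0.0400679 , -0.99919489,  0.00203293],
       [-0.97701295,  0.0387519 , -0.20962823],
       [ 0.20938068, -0.01038557, -0.97777905]]), 't': array([0.07297027, 0.51533506, 1.37284879])}
{'time_s': 0.1, 'joints': array([ 1.12590641e+00,  8.78722622e-02,  1.37207203e+00, -2.91451872e-05,
        1.68360333e+00, -1.03126437e-01]), 'dq': array([-0.00058489, -0.0022765 , -0.00364476, -0.00036436, -0.00067971,
       -0.00144892]), 'joint_efforts': array([ 3.44346023e-03, -3.41254342e+01, -3.03300691e+01,  7.19630462e-02,
        3.04175634e-02, -1.07690191e-04]), 'tool_pos': array([0.18416254, 0.51776862, 0.22144179]), 'ee_rot': array([ 1.70052834e-01,  9.85434462e-01, -9.44938832e-04, -2.50558893e-04]), 'contact_force': array([-0.34417346,  0.60382026, -0.52985919]), 'ft_torque': array([-0.06850604,  0.01373503, -0.05146814]), 'gripper_force': 0.0, 'opening': 0.9997537861050951}
```

View pics/scene0.png

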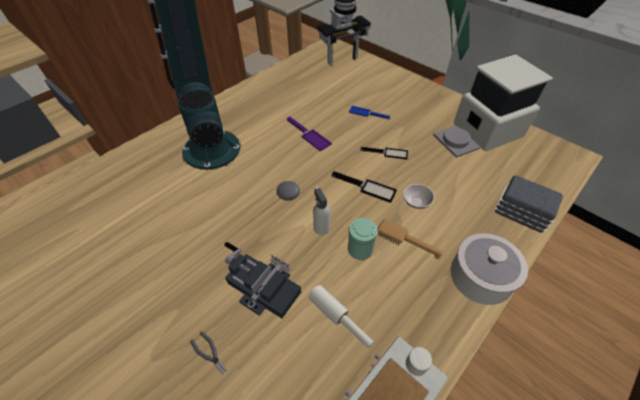

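View pics/top0.png

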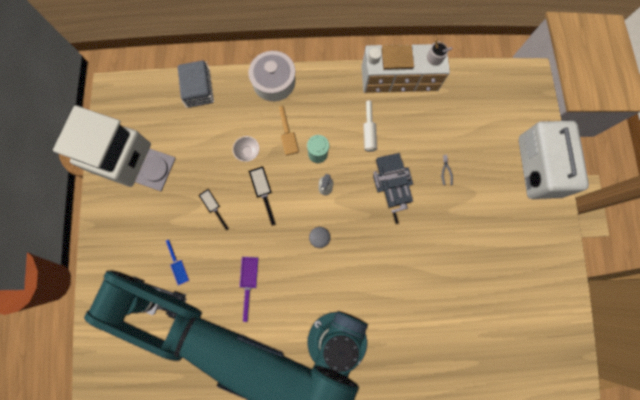

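The scene shows the vise at (262,283) and the larger black magnifier at (378,190). In the top view they are at (393,180) and (260,182). The spray (325,184) and canister (318,149) stand between them. I'll zoom in on both.

```bash
cat > h.py <<'E'
import numpy as np, cv2
from cell import r
def proj(n,X):
    c=r.calibration(n); X=np.atleast_2d(X)@c["R"].T+c["t"]; s=X[:,:2]/X[:,2:]
    s=s*(1+c["k1"]*(s**2).sum(1,keepdims=True)); return s*c["K"][0,0]+c["K"][:2,2]
def back(n,uv,z):
    c=r.calibration(n); d=(np.array(uv,float)-c["K"][:2,2])/c["K"][0,0]; s=d.copy()
    for _ in range(20): s=d/(1+c["k1"]*(s@s))
    ray=c["R"].T@np.r_[s,1]; o=-c["R"].T@c["t"]; return o+ray*(z-o[2])/ray[2]
def crop(img,x0,y0,w,h,f): return cv2.resize(img[y0:y0+h,x0:x0+w],None,fx=f,fy=f,interpolation=cv2.INTER_CUBIC)
E
python3 - <<'E'
from h import *
a=cv2.imread("pics/scene0.png");b=cv2.imread("pics/top0.png")
# 4 panels 400x300
P=[crop(a,215,230,100,75+0,4),crop(b,360,145,80,80,0+4) ,crop(a,325,160,100,75,4),crop(b,235,155,80,75,4)]
P=[cv2.copyMakeBorder(p[:300,:400],0,300-min(300,p.shape[0]),0,400-min(400,p.shape[1]),cv2.BORDER_CONSTANT) for p in P]
cv2.imwrite("pics/z1.png",np.vstack([np.hstack(P[:2]),np.hstack(P[2:])]))
E
```

```text
(no output)
```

View pics/z1.png

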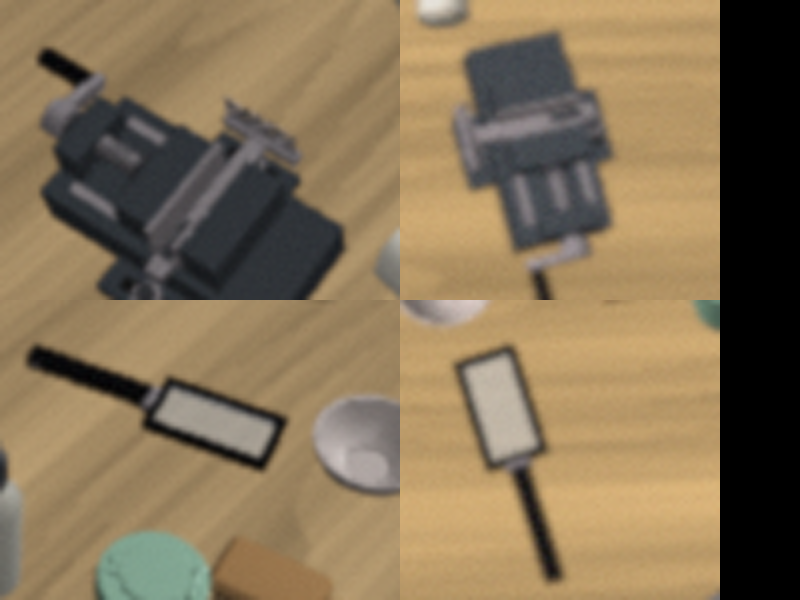

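```bash
cat > fit.py <<'E'
from h import *
from scipy.optimize import least_squares
def T(p,X):
    c,s=np.cos(p[2]),np.sin(p[2]); X=np.atleast_2d(X).astype(float)
    return np.c_[p[0]+c*X[:,0]-s*X[:,1],p[1]+s*X[:,0]+c*X[:,1],X[:,2]]
def fit(obs,p0):
    def f(p): return np.concatenate([(proj(n,T(p,X))-uv).ravel() for n,X,uv in obs])
    s=least_squares(f,p0,loss="soft_l1"); return s.x,np.round(f(s.x).reshape(-1,2),1)
def pan(px,x0,y0,ox=0,oy=0): return ((np.array(px,float)-[ox,oy]+.5)/4-.5)+[x0,y0]
E
python3 - <<'E'
from fit import *
mx=[[.055,.03,.01],[.055,-.03,.01],[-.055,-.03,.01],[-.055,.03,.01],[-.172,0,.012]]
top=pan([(458,362),(512,347),(547,452),(488,468),(555,580)],235,155,400,300)
sc=pan([(265,468-0),(287,418),(170,378),(145,425),(32,357)],325,160,0,300)
print("center",back("top",top[:4].mean(0),.01))
# x axis = away from handle; corner order +y left in top view when x up
for order in (sc[[0,1,2,3,4]],sc[[1,0,3,2,4]]):
    p,e=fit([("top",mx,top),("scene",mx,order)],[.5,.2,0.2]); print(p,abs(e).max(),e.tolist())
vt=[[.075,.045,.036],[.075,-.045,.036],[-.115,-.045,.036]]
V=lambda *a:a
ot=[("top",[[.075,.045,.036],[.075,-.045,.036]],pan([(463,50),(560,35)],360,145,400,0)),
 ("scene",[[.075,-.045,.036],[.075,.045,.036]],pan([(275,318-0),(343,240)],215,230))]
ot[1]=("scene",[[.075,.045,.036]],pan([(343,240)],215,230))
ot+=[("scene",[[-.115,.0,.065]],pan([(92,125)],215,230))]
ot+=[("scene",[[.034,.038,.068],[.034,-.038,.068],[0,-.038,.068]],pan([(297,180),(215,278),(185,263)],215,230))]
ot+=[("top",[[.034,-.038,.068],[.034,.038,.068]],pan([(595,92),(475,112)],360,145,400,0))]
p,e=fit(ot,[.5,-.2,0.2]); print("vise",p,e.tolist())
np.save("vise.npy",p)
# overlay
def box(x0,x1,y0,y1,z0,z1):
    c=[(x,y,z) for x in(x0,x1) for y in(y0,y1) for z in(z0,z1)]
    return [(c[i],c[j]) for i in range(8) for j in range(i) if sum(a!=b for a,b in zip(c[i],c[j]))==1]
L=[]
for b in [(-.115,.075,-.045,.045,0,.036),(0,.034,-.038,.038,.036,.068),(-.052,-.018,-.038,.038,.036,.068),(-.115,-.093,-.03,.03,.036,.065),(-.016,-.002,-.0575,.0575,.036,.046),(-.04,.022,.057,.067,.036,.046),(-.038,.020,.062,.062,.072,.072)]: L+=box(*b)
out=[]
for n,x0,y0 in(("scene",215,222),("top",350,140)):
    im=crop(cv2.imread(f"pics/{n}0.png"),x0,y0,100,100,4)
    for f in (0,1):
        o=im.copy()
        if f:
            for a,b in L:
                q=((proj(n,T(p,[a,b]))-[x0,y0]+.5)*4-.5).round().astype(int); cv2.line(o,tuple(map(int,q[0])),tuple(map(int,q[1])),(0,255,255),1)
            out.append(o)
cv2.imwrite("pics/ov1.png",np.hstack(out))
E
```

```text
center [0.58085314 0.25855955 0.01      ]
[0.58229553 0.2597175  0.29702997] 12.9 [[-1.6, 0.0], [0.2, -1.4], [0.5, -0.5], [-0.3, 0.8], [0.6, -0.0], [6.7, -12.9], [-4.7, 12.0], [-6.8, 11.0], [6.0, -12.6], [-0.3, -1.1]]
[0.58274633 0.25809313 0.28406232] 1.5 [[-1.0, -0.3], [0.9, -1.5], [0.8, -0.4], [-0.0, 0.6], [0.4, 0.0], [1.0, 0.1], [0.4, -0.0], [-0.8, -0.6], [-0.2, -0.7], [-0.2, -1.2]]
vise [ 0.58752228 -0.23213667  0.17074479] [[1.0, -1.1], [0.2, -2.1], [1.7, -2.8], [-2.9, -1.3], [-1.7, 0.9], [0.7, -0.7], [-2.3, -3.8], [-5.7, -8.1], [4.0, -8.9]]
```

View pics/ov1.png

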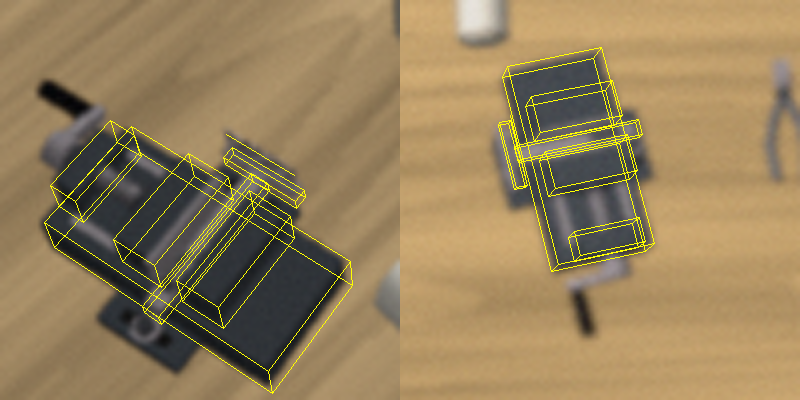

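```bash
cat > edge.py <<'E'
from fit import *
from scipy.ndimage import map_coordinates
from scipy.optimize import minimize
B=.036;J=.068
E={"scene":[((.075,.045,B),(.075,-.045,B)),((.075,-.045,0),(.075,.045,0)),((.075,-.045,0),(.03,-.045,0)),((.075,.045,B),(.04,.045,B)),
  ((-.115,.0,0),(-.115,-.045,0)),((-.115,-.045,0),(-.04,-.045,0)),((-.115,-.045,B),(-.04,-.045,B)),
  ((.034,.038,J),(.034,-.038,J)),((0,.038,J),(0,-.038,J)),((0,-.038,J),(.034,-.038,J)),((-.115,-.0,.065),(-.115,-.0,.065))],
 "top":[((.075,.045,B),(.075,-.045,B)),((.075,.045,B),(.03,.045,B)),((.075,-.045,B),(.03,-.045,B)),
  ((-.09,.045,B),(-.04,.045,B)),((-.09,-.045,B),(-.04,-.045,B)),((0,.03,J),(0,-.03,J))]}
def score(p,im,sig):
    t=0
    for n in E:
        g=cv2.GaussianBlur(im[n],(0,0),sig)
        for a,b in E[n]:
            if a==b: continue
            q=proj(n,T(p,np.linspace(a,b,20))); d=q[-1]-q[0]; L=np.hypot(*d); nn=np.array([-d[1],d[0]])/L
            v=[map_coordinates(g,(q+s*nn)[:,::-1].T,order=1) for s in(1,-1)]
            t+=abs((v[0]-v[1]).mean())*L
    return -t
E
python3 - <<'E'
from edge import *
im={n:cv2.imread(f"pics/{n}0.png",0).astype(np.float32) for n in E}
best=None
for p0 in [np.load("vise.npy")+d for d in np.random.default_rng(0).normal(0,1,(25,3))*[.006,.004,.05]]:
    p=p0
    for sig in(2,1):
        s=minimize(score,p,args=(im,sig),method="Nelder-Mead",options=dict(initial_simplex=p+np.array([[0,0,0],[.006,0,0],[0,.006,0],[0,0,.05]]))); p=s.x
    if best is None or s.fun<best[0]: best=(s.fun,p)
    print(round(s.fun),np.round(p,4))
p=best[1]; np.save("vise.npy",p); print("BEST",best)
out=[]
for n,x0,y0 in(("scene",220,230),("top",355,142)):
    im=crop(cv2.imread(f"pics/{n}0.png"),x0,y0,80 if n=="scene" else 80,100,5)
    for a,b in E[n]+[((-.036,.062,.072),(.022,.062,.072)),((-.009,-.0575,.046),(-.009,.0575,.046))]+[((-.185,.038*np.cos(q-.3),.052+.038*np.sin(q-.3)),(-.143,.038*np.cos(q-.3),.052+.038*np.sin(q-.3))) for q in(0,.3,.6)]:
        q=((proj(n,T(p,[a,b]))-[x0,y0]+.5)*5-.5).round().astype(int); cv2.line(im,tuple(map(int,q[0])),tuple(map(int,q[1])),(0,255,255),1)
    out.append(im)
cv2.imwrite("pics/ov2.png",np.hstack(out))
E
```

```text
Traceback (most recent call last):
  File "edge.py", line 16, in score
    q=proj(n,T(p,np.linspace(a,b,20))); d=q[-1]-q[0]; L=np.hypot(*d); nn=np.array([-d[1],d[0]])/L
  File "h.py", line 4, in proj
    c=r.calibration(n); X=np.atleast_2d(X)@c["R"].T+c["t"]; s=X[:,:2]/X[:,2:]
ValueError: time passes only in moves, steps and waits
```

```bash
sed -i 's/^from cell import r/from cell import r\nCAL={n:r.calibration(n) for n in("scene","top")}/; s/c=r.calibration(n)/c=CAL[n]/' h.py
cat > run2.py <<'E'
from edge import *
im={n:cv2.imread(f"pics/{n}0.png",0).astype(np.float32) for n in E}
best=None
for p0 in [np.load("vise.npy")+d for d in np.random.default_rng(0).normal(0,1,(12,3))*[.006,.004,.05]]:
    p=p0
    for sig in(2,1):
        s=minimize(score,p,args=(im,sig),method="Nelder-Mead",options=dict(maxiter=100,initial_simplex=p+np.array([[0,0,0],[.006,0,0],[0,.006,0],[0,0,.05]]))); p=s.x
    if best is None or s.fun<best[0]: best=(s.fun,p)
    print(round(s.fun),np.round(p,4))
p=best[1]; np.save("vise.npy",p); print("BEST",best)
out=[]
for n,x0,y0 in(("scene",220,230),("top",355,142)):
    im=crop(cv2.imread(f"pics/{n}0.png"),x0,y0,80 if n=="scene" else 80,100,5)
    for a,b in E[n]+[((-.036,.062,.072),(.022,.062,.072)),((-.009,-.0575,.046),(-.009,.0575,.046))]+[((-.185,.038*np.cos(q-.3),.052+.038*np.sin(q-.3)),(-.143,.038*np.cos(q-.3),.052+.038*np.sin(q-.3))) for q in(0,.3,.6)]:
        q=((proj(n,T(p,[a,b]))-[x0,y0]+.5)*5-.5).round().astype(int); cv2.line(im,tuple(map(int,q[0])),tuple(map(int,q[1])),(0,255,255),1)
    out.append(im)
cv2.imwrite("pics/ov2.png",np.hstack(out))
E
time python3 run2.py
```

```text
-7143 [ 0.5883 -0.2354  0.2581]
-7143 [ 0.5883 -0.2355  0.2582]
-7143 [ 0.5883 -0.2354  0.2581]
-8257 [ 0.5814 -0.2322  0.1795]
-7143 [ 0.5883 -0.2355  0.2582]
-7143 [ 0.5883 -0.2355  0.2581]
-7143 [ 0.5883 -0.2355  0.2582]
-7143 [ 0.5883 -0.2354  0.2582]
-7143 [ 0.5883 -0.2355  0.2581]
-7143 [ 0.5883 -0.2354  0.2582]
-7143 [ 0.5883 -0.2354  0.2582]
-7143 [ 0.5883 -0.2354  0.2582]
BEST (np.float64(-8256.53931514803), array([ 0.58139093, -0.23217068,  0.17946038]))
real	0m19.870s
user	0m17.239s
sys	0m2.919s
```

View pics/ov2.png

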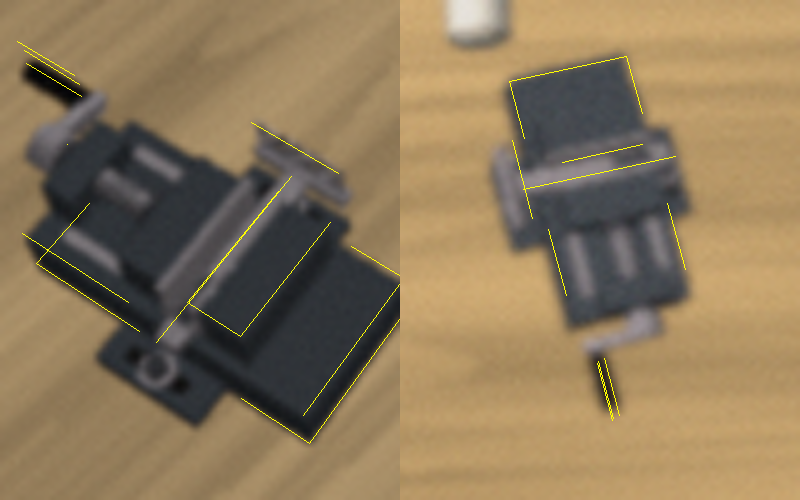

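The base edges fit well in both views: yaw is about 0.18 and the lateral position agrees. The jaw and comb wires sit a few pixels off, so I'll triangulate the knob directly, and later the teeth.

```bash
cat > tri.py <<'E'
from fit import *
def tri(us,ut):
    return least_squares(lambda X:np.r_[(proj("scene",X)-us).ravel(),(proj("top",X)-ut).ravel()],[.5,-.2,.05])
E
python3 - <<'E'
from tri import *
p=np.load("vise.npy"); C={}
for n,(x0,y0,x1,y1) in dict(scene=(220,236,240,254),top=(468-360+360-80,208,402,228)).items():
    im=cv2.imread(f"pics/{n}0.png").max(2)
    m=np.zeros_like(im,bool); m[y0:y1,x0:x1]=im[y0:y1,x0:x1]<60
    k,l,s,c=cv2.connectedComponentsWithStats(m.astype(np.uint8)); i=1+s[1:,4].argmax()
    ys,xs=np.where(l==i); P=np.c_[xs,ys].astype(float); w=80-im[ys,xs]
    mu=np.average(P,axis=0,weights=w); d=np.linalg.svd(P-mu)[2][0]; t=(P-mu)@d
    C[n]=mu; print(n,s[i],mu,d,t.min(),t.max()); print(im[y0:y1,x0:x1])
s=tri(C["scene"],C["top"]); X=s.x; print(X,s.fun)
c,sn=np.cos(p[2]),np.sin(p[2]); v=X[:2]-p[:2]; print("in vise frame",c*v[0]+sn*v[1],-sn*v[0]+c*v[1],X[2])
E
```

```text
scene [225 243  12   8  49] [230.45173882 246.39354152] [0.87558486 0.48306434] -5.929694516869233 6.117060622112316
[[159 157 156 155 152 157 154 155 151 147 146 144 149 152 156 156 153 156
  151 153]
 [158 155 155 154 155 155 154 149 146 143 146 148 153 157 155 153 153 154
  154 155]
 [156 155 155 156 155 153 148 145 145 147 151 155 157 156 154 152 153 155
  156 154]
 [155 157 156 154 152 147 146 146 149 152 154 158 157 151 151 154 157 156
  152 150]
 [156 156 154 151 148 144 145 149 153 157 159 154 153 152 154 156 155 153
  151 152]
 [158 153 150 148 144 134 128 134 140 153 152 153 151 155 157 156 153 150
  152 154]
 [152 148 148 148 135  98  67  66  91 121 142 151 158 158 156 153 150 152
  154 157]
 [148 147 147 146 113  60  20  17  34  67 103 132 152 156 154 155 151 156
  156 159]
 [146 151 152 142  91  34   9  11  10  23  43  79 119 139 147 155 158 158
  160 160]
 [151 155 158 149  97  40  14   8   8   9  11  27  55  86 125 146 158 161
  160 161]
 [155 156 156 150 122  88  52  24   9  13  12  13  13  32  68 104 136 156
  158 157]
 [158 156 153 151 150 141 111  69  36  19  11   
[... 1311 characters left out ...]
178]
 [179 178 178 180 170 141  97  58  45  88 131 166 174 180]
 [177 179 178 179 172 151 113  64  41  71 120 156 171 178]
 [180 181 181 179 177 164 130  82  46  64 108 153 177 182]
 [184 187 186 186 185 175 146 100  62  68 109 153 180 187]
 [189 191 192 193 189 186 163 129  99 101 131 162 185 192]
 [192 192 195 189 193 189 181 160 146 146 161 172 189 194]
 [195 191 190 194 193 191 186 182 179 179 183 190 191 193]
 [189 187 186 192 189 190 191 186 188 188 189 190 193 190]
 [187 186 188 189 187 188 191 187 188 193 192 191 190 188]]
[ 0.4199215  -0.22674875  0.04454707] [ 0.61876543 -0.09659122  0.71157784  0.35887465]
in vise frame -0.15790845029408662 0.03415692718987353 0.044547070048402554
```

```bash
cat > mv.py <<'E'
from fit import *
def down(yaw): # tool pointing down, tool y at world angle yaw+90deg
    h=-yaw/2; return np.array([np.sin(h),np.cos(h),0,0])
def ob(): 
    o=r.get_obs(); return o
def show(tag=""):
    o=r.get_obs(); print(tag,round(o["time_s"],2),"p",np.round(o["tool_pos"],4),"F",np.round(o["contact_force"],1),"op",round(o["opening"],3),"gf",round(o["gripper_force"],1)); return o
E
python3 - <<'E'
from mv import *
q=down(.18); K=np.array([.4199,-.2267,.0445]); ax=np.array([np.cos(.18),np.sin(.18),0]); G=K-ax*.004
print(r.inverse_kinematics(G+[0,0,-.002],q))
r.move_gripper(.55)
r.move_to(np.r_[.30,.30,.30],q); show("a")
r.move_to(np.r_[G[:2],.16],q); show("b")
r.servo_line(np.r_[G[:2],.0445-.002],velocity=.15,stop_force=12); show("c")
r.move_gripper(0,grip_force=15); show("d")
im=[r.grab_frame(n)[:,:,::-1].copy() for n in("scene","top")]
cv2.imwrite("pics/g.png",np.hstack([crop(im[0],200,215,100,100,4),crop(im[1],345,150,100,100,4)]))
E
```

```text
[-6.19997889e-01  2.96328974e-02  1.79999021e+00 -4.44089210e-16
  1.31196955e+00 -2.37079422e+00]
a 1.93 p [0.2998 0.3003 0.2997] F [-0.1  1.4 -0.3] op 0.548 gf 0.0
b 3.93 p [ 0.4165 -0.2267  0.1603] F [-0.2  0.2  0.5] op 0.548 gf 0.0
c 4.87 p [ 0.4167 -0.2278  0.0435] F [ 0.3 -0.1 -0. ] op 0.55 gf 0.0
d 5.53 p [ 0.4161 -0.228   0.0427] F [ 0.7 -3.2  0.3] op 0.152 gf 15.0
```

View pics/g.png

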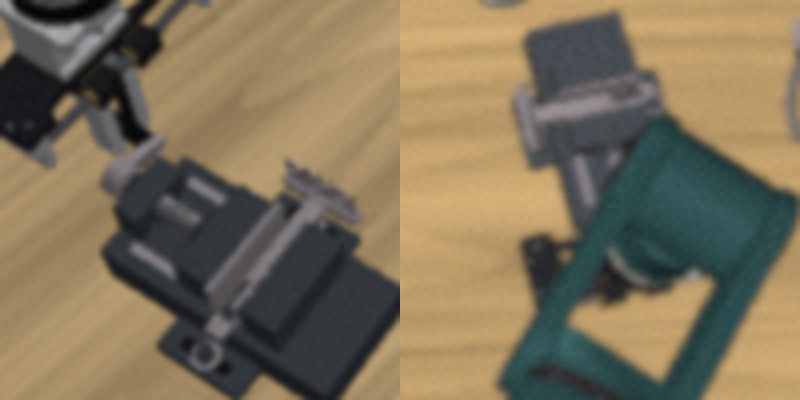

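The knob is pinched (opening 14 mm) just in front of the crank arm. Next I'll crank with force-adaptive centre correction.

```bash
cat > crank.py <<'E'
from mv import *
import sys,json,os
p=np.load("vise.npy"); yw=.18; ax=np.array([np.cos(yw),np.sin(yw),0]); ay=np.array([-np.sin(yw),np.cos(yw),0]); az=np.array([0,0,1.])
a_end=float(sys.argv[1]); da=float(sys.argv[2]); fmax=float(sys.argv[3])
if os.path.exists("st.json"): st=json.load(open("st.json")); C=np.array(st["C"]); a=st["a"]
else:
    r.move_gripper(0,grip_force=45); P=r.get_obs()["tool_pos"]+[0,0,.002]; a=np.arcsin((P[2]-.052)/.038)
    C=P-.038*np.cos(a)*ay; C[2]=.052; C=C-ax*.008*a/(2*np.pi)
print("a0",a)
while a<a_end-1e-6:
    a=min(a+da,a_end); rh=np.cos(a)*ay+np.sin(a)*az; th=-np.sin(a)*ay+np.cos(a)*az
    X=C+.038*rh+ax*.008*a/(2*np.pi)-[0,0,.002]
    r.servo_line(X,velocity=.06)
    o=r.get_obs(); F=o["contact_force"]; fr,ft,fx=F@rh,F@th,F@ax
    print(f"{o['time_s']:.2f} a {a:.2f} Fr {fr:.1f} Ft {ft:.1f} Fx {fx:.1f} err {np.round((o['tool_pos']-X)*1e3,1)} op {o['opening']:.3f}")
    C=C+rh*np.clip(fr*1.5e-4,-.001,.001)
    json.dump(dict(C=C.tolist(),a=a),open("st.json","w"))
    if np.linalg.norm(F)>fmax: print("STOP"); break
E
python3 crank.py 1.4 .2 30
```

```text
a0 -0.19377273801520095
6.12 a 0.01 Fr -0.3 Ft 2.3 Fx -0.8 err [-0.1  0.6  0.3] op 0.146
6.40 a 0.21 Fr 4.1 Ft 1.4 Fx -0.7 err [-0.2  1.1  0.3] op 0.147
6.67 a 0.41 Fr 5.2 Ft -0.6 Fx -0.3 err [-0.2  1.1  0.5] op 0.149
6.95 a 0.61 Fr 6.4 Ft -0.7 Fx -0.6 err [-0.2  0.7  0.7] op 0.146
7.22 a 0.81 Fr 7.2 Ft -0.8 Fx -0.9 err [ 0.  -0.   0.9] op 0.143
7.50 a 1.01 Fr 4.7 Ft -0.6 Fx -1.2 err [ 0.2 -0.5  0.6] op 0.145
7.78 a 1.21 Fr 3.7 Ft -1.3 Fx -0.5 err [ 0.2 -0.7  0.4] op 0.146
8.05 a 1.40 Fr 3.2 Ft -1.0 Fx -0.4 err [ 0.3 -0.7  0.2] op 0.147
```

```bash
python3 crank.py 2.6 .2 30; python3 crank.py 3.2 .1 45; python3 - <<'E'
from mv import *
im=[r.grab_frame(n)[:,:,::-1].copy() for n in("scene","top")]
cv2.imwrite("pics/g2.png",np.hstack([crop(im[0],200,215,100,100,4),crop(im[1],345,150,100,100,4)]))
E
```

```text
a0 1.4
8.32 a 1.60 Fr 0.8 Ft 0.0 Fx 0.8 err [ 0.3 -0.8  0.2] op 0.150
8.60 a 1.80 Fr 3.0 Ft 0.2 Fx -0.1 err [ 0.4 -1.   0.3] op 0.148
8.88 a 2.00 Fr 2.6 Ft 0.9 Fx 1.1 err [ 0.4 -1.   0.2] op 0.151
9.15 a 2.20 Fr 4.7 Ft 0.9 Fx 1.0 err [ 0.4 -0.9  0.1] op 0.146
9.43 a 2.40 Fr 3.6 Ft 2.2 Fx 1.4 err [ 0.4 -0.8 -0.2] op 0.146
9.70 a 2.60 Fr 3.8 Ft 2.6 Fx 4.1 err [ 0.4 -0.7 -0.5] op 0.143
a0 2.6
9.95 a 2.70 Fr 3.2 Ft 2.1 Fx 3.5 err [ 0.2 -0.2 -0.5] op 0.142
10.20 a 2.80 Fr 2.9 Ft 1.4 Fx 3.3 err [ 0.2  0.1 -0.4] op 0.147
10.45 a 2.90 Fr 1.8 Ft 2.0 Fx 5.6 err [ 0.2  0.3 -0.5] op 0.149
10.70 a 3.00 Fr 1.5 Ft 1.1 Fx 4.4 err [ 0.1  0.4 -0.5] op 0.146
10.95 a 3.10 Fr -0.4 Ft -0.7 Fx 5.0 err [ 0.   0.4 -0.3] op 0.145
11.20 a 3.20 Fr -1.3 Ft -2.0 Fx 4.5 err [ 0.   0.1 -0.2] op 0.146
```

View pics/g2.png

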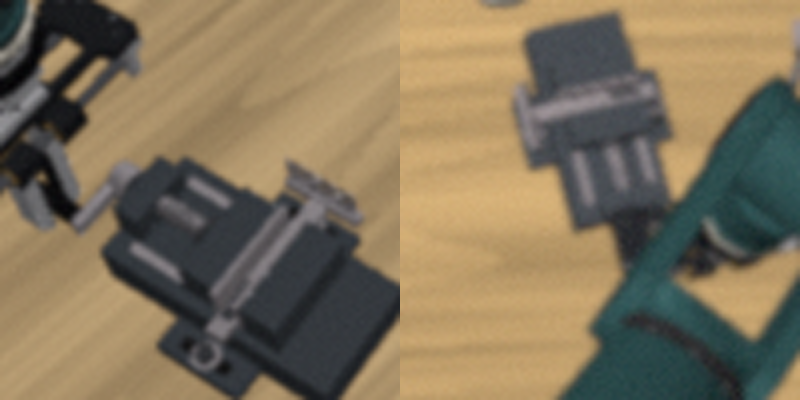

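The crank has swung to the far side and the arm now points -y. I'll continue until it comes up hard.

```bash
python3 crank.py 3.75 .05 40
```

```text
a0 3.2
11.55 a 3.25 Fr -1.2 Ft -3.6 Fx 4.1 err [ 0.1 -0.2  0.3] op 0.150
11.80 a 3.30 Fr -0.9 Ft -4.5 Fx 2.3 err [ 0.1 -0.6  0.5] op 0.146
12.05 a 3.35 Fr -0.8 Ft -6.2 Fx 2.2 err [ 0.1 -0.9  0.9] op 0.147
12.30 a 3.40 Fr -4.0 Ft -11.9 Fx 0.3 err [ 0.2 -1.5  2.5] op 0.145
12.55 a 3.45 Fr -4.4 Ft -16.8 Fx -0.7 err [ 0.4 -2.6  4. ] op 0.149
12.80 a 3.50 Fr -7.6 Ft -20.8 Fx -3.6 err [ 0.6 -3.8  5.4] op 0.146
13.05 a 3.55 Fr -9.3 Ft -24.3 Fx -4.7 err [ 0.9 -5.3  6.7] op 0.147
13.30 a 3.60 Fr -8.8 Ft -27.8 Fx -6.2 err [ 1.1 -7.   7.9] op 0.148
13.55 a 3.65 Fr -10.2 Ft -29.7 Fx -8.9 err [ 1.4 -8.6  9.1] op 0.148
13.80 a 3.70 Fr -10.5 Ft -32.0 Fx -9.9 err [  1.7 -10.4  10.2] op 0.144
14.05 a 3.75 Fr -11.2 Ft -34.3 Fx -11.9 err [  1.9 -12.2  11.1] op 0.146
```

The crank came up hard: about 34 N tangential with the knob no longer moving. I'll unload, release, and pick the magnifier.

```bash
python3 - <<'E'
from mv import *
import json
C=np.array(json.load(open("st.json"))["C"]); yw=.18; ax=np.array([np.cos(yw),np.sin(yw),0]); ay=np.array([-np.sin(yw),np.cos(yw),0])
a=3.38; X=C+.038*(np.cos(a)*ay+np.sin(a)*np.array([0,0,1]))+ax*.008*a/6.283-[0,0,.002]
r.servo_line(X,velocity=.06); show("unload")
r.move_gripper(.4); show("open")
P=r.get_obs()["tool_pos"]
r.servo_line(P+[0,0,.17],velocity=.25); show("up")
m=np.array([.5827,.2581]); yw=.284; d=np.array([np.cos(yw),np.sin(yw)]); g=m-d*.078; q=down(yw)
r.move_to(np.r_[g-d*.03,.25],q); show("hover")
r.move_gripper(.5)
for n in("scene","top"): cv2.imwrite(f"pics/{n}1.png",r.grab_frame(n)[:,:,::-1])
a=cv2.imread("pics/scene1.png");b=cv2.imread("pics/top1.png")
cv2.imwrite("pics/z2.png",np.vstack([np.hstack([crop(a,220,230,80,75,5),crop(b,360,145,80,75,5)]),cv2.copyMakeBorder(crop(b,225,155,160,45,5),0,0,0,0,cv2.BORDER_CONSTANT)]))
E
```

```text
unload 14.43 p [ 0.4338 -0.3     0.0534] F [  3.3 -12.7   5.4] op 0.146 gf 45.0
open 15.01 p [ 0.4317 -0.292   0.0492] F [ 0.3  0.4 -0. ] op 0.402 gf 0.0
up 15.83 p [ 0.4311 -0.2914  0.2176] F [-0.9 -0.4  0.1] op 0.402 gf 0.0
hover 17.73 p [0.4794 0.227  0.2498] F [ 0.4 -0.7  0.5] op 0.399 gf 0.0
```

View pics/z2.png

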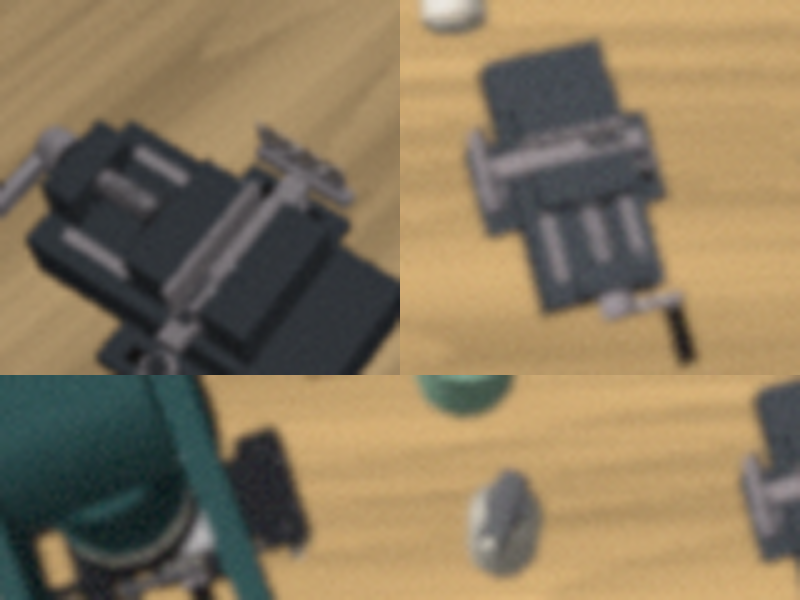

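```bash
python3 - <<'E'
from tri import *
p=[.5865,-.2341,.18]
for n,x0,y0,ox in(("scene",220,230,0),("top",360,145,400)):
    P=[(-.007+s*.029,.062,z) for z in(.072,.046) for s in(-1,1)]+[(-.007,-.0575,.046),(.075,.045,.036),(.075,-.045,.036),(.034,.038,.068),(.034,-.038,.068)]
    print(n,((proj(n,T(p,P))-[x0,y0]+.5)*5-.5+[ox,0]).round().tolist())
a=cv2.imread("pics/scene1.png");b=cv2.imread("pics/top1.png")
cv2.imwrite("pics/z3.png",np.hstack([crop(a,266,248,30,30,13),crop(b,370,160,30,30,13)]))
E
```

```text
scene [[255.0, 130.0], [341.0, 181.0], [260.0, 155.0], [345.0, 205.0], [162.0, 353.0], [408.0, 286.0], [307.0, 425.0], [334.0, 230.0], [244.0, 345.0]]
top [[510.0, 196.0], [489.0, 118.0], [504.0, 204.0], [484.0, 128.0], [652.0, 132.0], [486.0, 59.0], [603.0, 34.0], [516.0, 97.0], [618.0, 76.0]]
```

View pics/z3.png

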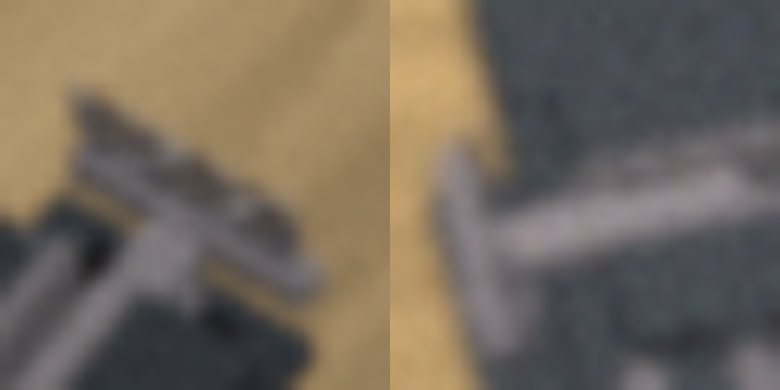

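```bash
python3 - <<'E'
from tri import *
f=lambda pts,x0,y0,ox:((np.array(pts,float)-[ox,0]+.5)/13-.5)+[x0,y0]
s=f([(78,90),(300,225),(75,163),(318,280)],266,248,0); t=f([(460,150),(500,345)],370,160,390)
# comb head frame: origin at middle of row
tips=[[-.029,0,.072],[.029,0,.072]]; head=[[-.031,0,.046],[.031,0,.046]]
for yf in (True,False):
    g=lambda p:np.concatenate([(proj("scene",T(p,tips+head))-s).ravel(),(proj("top",T(p,head[::-1]))-t).ravel()])
    if yf: o=least_squares(lambda p:g(np.r_[p,.18]),[.57,-.17])
    else: o=least_squares(g,[.57,-.17,.18])
    print(o.x,o.fun.round(1).tolist())
p=[.5865,-.2341,.18]; print("pred",T(p,[-.007,.062,.072]))
E
python3 - <<'E'
from mv import *
m=np.array([.5827,.2581]); yw=.284; d=np.array([np.cos(yw),np.sin(yw)]); g=m-d*.078; q=down(yw)
r.servo_line(np.r_[g,.12],velocity=.25)
print(r.servo_line(np.r_[g,.0195],velocity=.1,stop_force=8)); show("dn")
r.move_gripper(0,grip_force=15); show("g15")
P=r.get_obs()["tool_pos"]
r.move_gripper(0,grip_force=50); show("g50")
E
```

```text
[ 0.56708358 -0.1700352 ] [-0.1, -0.1, 0.1, -0.4, 0.6, -1.2, -0.0, 0.5, 0.2, -0.9, 1.3, 0.3]
[ 0.56708834 -0.17003902  0.19271083] [-0.2, -0.0, 0.2, -0.5, 0.5, -1.1, 0.1, 0.4, 0.0, -0.9, 1.5, 0.3]
pred [[ 0.56851326 -0.1743549   0.072     ]]
False
dn 20.06 p [0.5085 0.2365 0.0204] F [-0.  -0.3  0.5] op 0.501 gf 0.0
g15 20.62 p [0.5079 0.2363 0.0197] F [0.1 0.1 0.9] op 0.193 gf 15.0
g50 20.83 p [0.5079 0.2364 0.0197] F [ 0.  -0.2  1.6] op 0.186 gf 50.0
```

```bash
python3 - <<'E'
from mv import *
tip=np.array([.567,-.170]); yw=.183; d=np.array([np.cos(yw),np.sin(yw)]); g=tip-d*.078
P=r.get_obs()["tool_pos"]
r.servo_line(np.r_[P[:2],.06],velocity=.08); show("lift")
r.servo_line(np.r_[P[:2],.26],velocity=.2); show("lift")
r.servo_line(np.r_[g,.26],velocity=.18,ori=down(yw)); show("over")
r.servo_line(np.r_[g,.0197+.115],velocity=.1); r.wait(.4); show("low")
for n in("scene","top"): cv2.imwrite(f"pics/{n}2.png",r.grab_frame(n)[:,:,::-1])
a=cv2.imread("pics/scene2.png");b=cv2.imread("pics/top2.png")
cv2.imwrite("pics/z4.png",np.hstack([crop(a,235,215,80,100,5),crop(b,345,130,80,100,5)]))
E
```

```text
lift 21.49 p [0.5079 0.2363 0.0602] F [ 0.8  0.1 -1.5] op 0.188 gf 50.0
lift 22.64 p [0.5073 0.2361 0.2582] F [ 0.6  0.2 -0.6] op 0.187 gf 50.0
over 25.13 p [ 0.4904 -0.1836  0.26  ] F [ 0.2 -0.  -1.4] op 0.187 gf 50.0
low 26.93 p [ 0.4904 -0.1842  0.1349] F [ 0.9  0.2 -1.5] op 0.185 gf 50.0
```

View pics/z4.png

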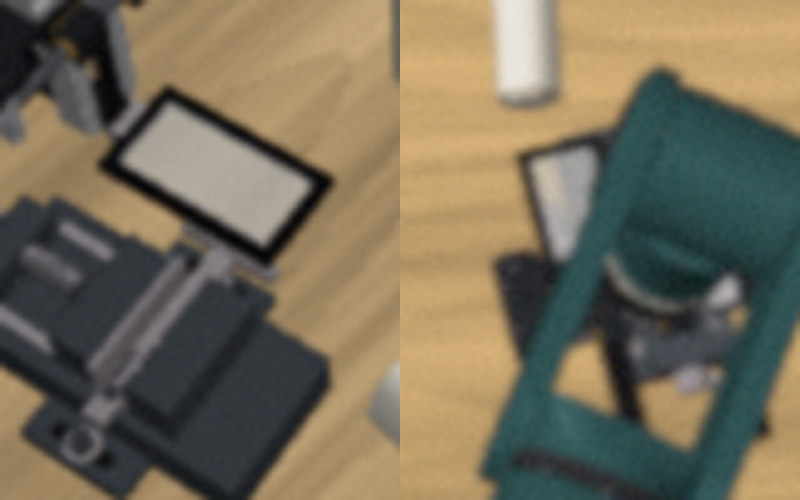

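```bash
python3 - <<'E'
from tri import *
from scipy.spatial.transform import Rotation as Ro
s=((np.array([(168,88),(333,182),(267,265),(100,162)],float)+.5)/5-.5)+[235,215]
t=((np.array([(520-400,155)],float)+.5)/5-.5)+[345,130]
M=np.array([[-.055,.03,.01],[.055,.03,.01],[.055,-.03,.01],[-.055,-.03,.01]])
def g(v,z=None):
    x,y,z,yw,pi,ro=v; X=M@Ro.from_euler("ZYX",[yw,pi,ro]).as_matrix().T+[x,y,z]
    return np.r_[(proj("scene",X)-s).ravel(),(proj("top",X[1:2])-t).ravel()]
for name,f,x0 in (("flat",lambda u:g([u[0],u[1],.115,u[2],0,0]),[.567,-.17,.183]),("flat z",lambda u:g([u[0],u[1],u[3],u[2],0,0]),[.567,-.17,.183,.115]),
  ("tilt",lambda u:g([u[0],u[1],.115,u[2],u[3],u[4]]),[.567,-.17,.183,0,0])):
    o=least_squares(f,x0); print(name,o.x.round(4),o.fun.round(1).tolist())
E
```

```text
flat [ 0.5663 -0.1709  0.174 ] [-0.1, -0.9, 0.6, -0.6, -0.1, 0.3, -1.0, 0.3, 0.0, -1.2]
flat z [ 0.5639 -0.1692  0.1652  0.1091] [0.2, -0.7, 0.5, -0.1, -0.3, 0.5, -0.7, 0.4, -0.5, -0.1]
tilt [ 0.5666 -0.172   0.1805  0.0043 -0.0932] [-0.1, -0.2, 0.6, 0.0, 0.1, -0.3, -1.1, -0.1, -0.1, -0.9]
```

The lens centre is at (0.566, −0.171) and level; the tooth row is at (0.567, −0.170). I'll descend the last 23 mm.

```bash
python3 - <<'E'
from mv import *
tip=np.array([.5675,-.170]); yw=.185; d=np.array([np.cos(yw),np.sin(yw)]); g=tip-d*.078
print(r.servo_line(np.r_[g,.0197+.092],velocity=.04,ori=down(yw),stop_force=6)); r.wait(.8); o=show("final"); print(o["ee_rot"],o["dq"].round(4))
a,b=[r.grab_frame(n)[:,:,::-1].copy() for n in("scene","top")]
cv2.imwrite("pics/z5.png",np.hstack([crop(a,235,215,80,100,5),crop(b,345,130,80,100,5)]))
E
```

```text
False
final 28.56 p [ 0.4908 -0.1844  0.1117] F [ 0.1 -0.5 -0.9] op 0.183 gf 50.0
[-9.23781772e-02  9.95723994e-01 -2.10969762e-06 -3.72985711e-06] [-0.0004 -0.0006  0.0015 -0.0014 -0.0014  0.0021]
```

View pics/z5.png

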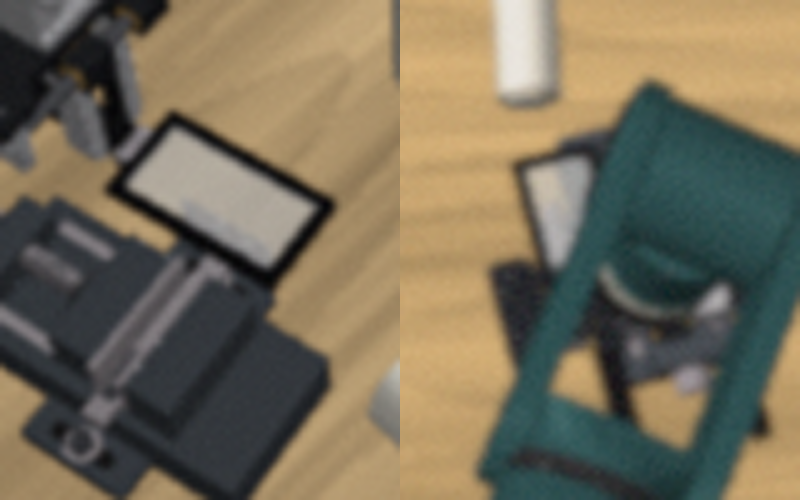

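The lens is centred, with the teeth showing through it at about (228,230); that offset is what the oblique view should give. Nothing is touching and the arm is steady.

```bash
python3 -c "
from cell import r
print(r.finish_job())"
```

```text
the job is handed in; nothing more can be done
None
```

I cranked the vise until it came up hard on the comb and handed the job in holding the magnifier level about 2 cm above the tooth tips. Its lens is centred over the row to within about 2 mm by my camera measurements, it touches nothing, and it took about 29 s of the 69 s allowed.

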